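# Slide the drain cover along the draining tray until it drops into its seat

## Robot

A 6-joint arm with a two-finger parallel gripper is mounted at the origin on a cart in front of the work surface, level with it; the furniture and walls round the work are solid. World frame = base frame: x ahead of the robot, y to its left, z up, the work surface at z = 0. Lengths are in mm, angles in rad, forces in N, time in s.
With the tool pointing down it reaches from about 350 to 925 mm from the base axis. Payload 6.4 kg.
Tool frame: the origin (TCP) lies at the centre of the arm's flange, where the gripper is bolted on; the fingertips stand 199 mm ahead of it and the grasp point (between the pads) lies 180 mm ahead of it (env.tip_extent is the distance from the TCP to the fingertips, in mm); z points along the fingers, y is the line along which they close (so a half turn about z gives the same grasp; the last joint's range is limited). The gripper opens to 94 mm and grips with 3 to 60 N. Pads are 16 mm wide; open, the fingers measure 119 mm over their backs; the gripper's body (75 mm by 177 mm) begins 78 mm behind the grasp point.
Start: joints at [0.999, 0.245, 1.558, -0, 1.339, -0.174], TCP at [251.803, 599.259, 404.655] pointing down, gripper open.
Joint ranges: [-3.13, 3.13], [-1.02, 2.26], [0.13, 2.54], [-0.95, 4.09], [0.21, 2.88], [-2.74, 2.74]. Speed limits (rad/s): [2.57, 2.57, 3.14, 3.14, 3.14, 3.14].

## Interface

Orientations are given as a unit quaternion [x, y, z, w].
In Python, from bench import env gives the robot as it stands.
- The arm moves only by the shell command python3 -m jog 'ROWS' [OPENING] [FORCE]. ROWS is JSON, a list of rows, each a list of 2 entries, a list of its own where there are three numbers: the shift along the tool's x, y, z scaled (see below), then the turn, a rotation vector about the tool's x, y, z scaled (see below). In form: [[[tx, ty, tz], [ax, ay, az]], ...]. A call has exactly 8 rows; each row is the pose to reach, as a shift and turn from the pose commanded when the call began, along the tool's axes at that moment; what a row does not reach only later rows make up. The controller multiplies each number of a shift by 0.15 m and each number of a turn by 30 degrees. A row lasts 1/8 s, in which the tool goes at most 62.5 mm and 10.7 degrees, less where a joint would pass 70% of its speed; a pose out of reach is approached as far as the arm can. A call with a number of a shift or a turn outside -1 to 1 is refused whole. A call with a gripper value outside its range is refused whole. OPENING is the opening, from 0 (shut) to 1 (fully open), set as the call begins (- or left out, the last holds). The fingers move at their own pace and stop on an object; FORCE is the grip in N (left out, the last holds). Time passes only in rows, so rows that repeat a pose let the fingers close, or fill a call up. It gives the time, the measured TCP pose, the force, the opening and the grip force at its end, in the units of the state.
- env.read_state(): the state, without advancing time (a new reading comes with each control period).
- env.get_image(name): name is "scene" or "top" or "wrist"; returns the picture (420x560x3 uint8, blue, green, red); there is no depth.
- env.camera_params(name): a dict with "fx", "fy", "cx", "cy" (pixels), "D" ([k1, k2, p1, p2, k3] as OpenCV has them; the pictures are not rectified), "extrinsics" (4x4, takes a point from camera to world coordinates); the wrist camera has in their place "tool_from_camera" (4x4, takes a point from camera to tool coordinates, whose origin is the TCP and whose axes are the flange's). Camera axes: x right, y down, z forward; pixel columns grow to the right and rows downward; lengths in mm; the calibration is good to about 2 mm. A picture is of the moment at which its call begins: read the wrist's pose just before it. camera_params takes no time and is no camera call.
- env.sign_off(): hands the job in; it is judged then, once.
The state is a dict: "t": time; "joints": joint angles; "qd": joint speeds; "effort": joint torques, N m; "eef_pos": TCP position; "tool_rot": TCP orientation; "force": force on the tool from outside, world axes, zero at the start; "torque": the same for the moment, N m; "finger_gap": opening from 0.0 (shut) to 1.0 (fully open); "gripper_force": force on a finger pad.
Only numpy, scipy, OpenCV 4.12 (cv2) and the standard library are available. Lean on these libraries where they do the work, as an engineer would, in place of code of your own. Each camera call takes 0.05 s, during which the arm holds its last target. There are 200 camera calls.

## Task

Pick up the steel drain cover by its black knob and lay it flat on the blue end of the draining tray. Then slide it along the middle of the board towards the other end, keeping it flat on the board without lifting it, until you feel it drop fully home, flat, into the shallow round drain seat, and let go. Be gentle: stop pushing as soon as it drops, do not press or shove it hard against the tray, and leave the steel bowl, the lemon and the garlic where they are.

Things in the scene. Friction and masses are not known exactly. Their poses are not given: they have to be found in the camera images.
- tray: Aluminium draining tray fixed on the worktop, 236 mm long (its x), 96 mm wide (y); rims 6 mm wide, 19 mm high. Origin: centre of its underside. +x points from the blue-rimmed end (blue where x < -28 mm) to the plain end; z up. In it lies a grey board, 176 x 83 mm, flat top 15 mm above the worktop, held firmly but set each time with its centre anywhere from x = -20 to +20 mm (not measured).
- landing (a point): Point on the board's top on the tray's centreline, at tray x = -42 mm, z = 15 mm: the middle of the blue end; flat board always lies under the whole cover here. Axes as the tray's.
- seat_range (a point): Point on the tray's centreline at tray x = 55 mm, z = 15 mm (board top), axes as the tray's: the middle of where the drain seat can be. The seat, a round flat-bottomed pocket in the board, 53 mm across, 5 mm deep, mouth chamfered 1 mm, is centred on this line up to 20 mm either side of this point along tray x; exactly where is not measured.
- drain_cover: Loose steel disc, 50 mm across, 6 mm thick, about 0.12 kg, with a round black upright knob, 20 mm across, from 10 to 32 mm above the underside (13 mm neck below). Origin: centre of the underside; z up. Starts flat on the worktop. Origin is 15 mm above the worktop on the board, 10 mm in the seat. Led by a loosely held knob it drags with about 1 N, drops in by itself, then the seat's wall stops it.
- katori: Loose small steel bowl, 92 mm across, 36 mm high, right of the tray's plain end; a bystander. Origin: centre of its underside.
- lemon: Loose yellow lemon, 83 x 58 x 58 mm, close to the tray's plain end, on the robot's side; a bystander. Origin: centre of its underside.
- garlic: Loose garlic bulb, 50 mm across, 51 mm high, right of the tray's plain end, farther from the robot than the bowl; a bystander. Origin: centre of its underside.
Not all that is in view belongs to the job. There is more than one size of the drain_cover; the one meant has the size given above.

How it is judged (in metres and radians):
On the way, in this order (a step that is already met when the one before it is completed fails the run):
1. the cover lies flat on the board at the blue end of the tray (its centre more than 20 mm from the tray's middle, towards the blue end) (x of drain_cover in the frame of tray between -0.1 and -0.02 m and y of drain_cover in the frame of tray between -0.018 and 0.018 m and z of drain_cover in the frame of tray between 0.0135 and 0.0165 m and angle between drain_cover's own z axis and vertical below 0.05 rad and contact force between drain_cover and tray above 0.2 N), for 0.15 s.
2. the cover has dropped flat into the drain seat (z of drain_cover in the frame of tray between 0.008 and 0.0118 m and x of drain_cover in the frame of tray above 0.028 m and angle between drain_cover's own z axis and vertical below 0.06 rad), for 0.2 s.
At the end, for the whole second after the job is handed in: The drain cover lies flat (within 0.04 rad) and at rest in the drain seat: its underside 8 to 11.5 mm above the tray's underside (10 mm when fully home), on the centreline within 6 mm and 30 to 80 mm from the tray's middle towards the plain end, released (z of drain_cover in the frame of tray between 0.008 and 0.0115 m and x of drain_cover in the frame of tray between 0.03 and 0.08 m and y of drain_cover in the frame of tray between -0.006 and 0.006 m and angle between drain_cover's own z axis and vertical below 0.04 rad and linear speed of drain_cover below 0.01 m/s and contact force between the fingers and drain_cover below 0.05 N); the robot touches nothing.
It fails at once if the cover is pressed or shoved against the tray with more than 20 N (contact force between drain_cover and tray above 20 N).
It fails at once if the cover is more than 6 mm off the board over the part of the tray beyond the blue end (carried, or dropped in from above, instead of slid) (x of drain_cover in the frame of tray between 0 and 0.118 m and y of drain_cover in the frame of tray between -0.048 and 0.048 m and z of drain_cover in the frame of tray above 0.021 m).
It fails at once if the bowl, the lemon or the garlic is moved by more than 30 mm (distance of any of katori, lemon, garlic from where it was at the start of the episode above 0.03 m).
It also fails if it takes over 42 s, if anything falls off the work surface, if the arm or the gripper's body presses on something with over 40 N, if the wrist force passes 120 N, or if a joint passes its speed limit or range.

## Working session

There is one attempt and no reset: what is moved stays moved. The work goes in short steps, Python scripts to look and compute and a shell command to move; the robot and the scene stay as the last step left them, time stands still between calls to the robot, and variables do not carry over. Pictures are saved under pics/ and viewed, at most 12 in all, crops included, and the job is handed in when it is done.

```bash
mkdir -p pics; cat > h.py <<'E'
import numpy as np, cv2, json
from scipy.spatial.transform import Rotation as R
from bench import env
def cam(n,s=None):
    p=env.camera_params(n); K=np.array([[p['fx'],0,p['cx']],[0,p['fy'],p['cy']],[0,0,1.]]); D=np.array(p['D'],float)
    if n=='wrist':
        T=np.eye(4);T[:3,:3]=R.from_quat(s['tool_rot']).as_matrix();T[:3,3]=s['eef_pos'];T=T@np.array(p['tool_from_camera'])
    else: T=np.array(p['extrinsics'])
    return K,D,T
def px2w(n,uv,z,s=None):
    K,D,T=cam(n,s); q=cv2.undistortPoints(np.array([[uv]],float),K,D)[0,0]
    d=T[:3,:3]@np.array([q[0],q[1],1]); o=T[:3,3]; return (o+d*(z-o[2])/d[2])[:2]
def w2px(n,P,s=None):
    K,D,T=cam(n,s); Ti=np.linalg.inv(T)
    return cv2.projectPoints(np.atleast_2d(np.array(P,float)),cv2.Rodrigues(Ti[:3,:3])[0],Ti[:3,3],K,D)[0][:,0]
E
python3 - <<'E'
from h import *
s=env.read_state(); print(s['t'],s['eef_pos'],s['tool_rot'],s['force'])
for n in('top','wrist','scene'):
    im=env.get_image(n); cv2.imwrite(f'pics/{n}0.png',im)
    print(n, np.round(cam(n,s)[2],2).tolist())
E
```

```text
0.0 [251.65086747 599.06935851 403.55456365] [ 1.97566110e-01  9.80289095e-01 -9.00374053e-04 -3.33481199e-04] [ 0.60385168 -0.01474116  0.34669953]
top [[-0.03, -1.0, 0.08, 498.85], [-1.0, 0.03, 0.02, 25.68], [-0.02, -0.08, -1.0, 884.81], [0.0, 0.0, 0.0, 1.0]]
wrist [[0.39, 0.9, 0.21, 190.56], [0.92, -0.38, -0.09, 624.71], [-0.0, 0.23, -0.97, 383.98], [0.0, 0.0, 0.0, 1.0]]
scene [[-1.0, 0.03, -0.07, 618.31], [0.07, 0.63, -0.77, 707.72], [0.02, -0.78, -0.63, 576.74], [0.0, 0.0, 0.0, 1.0]]
```

View pics/top0.png

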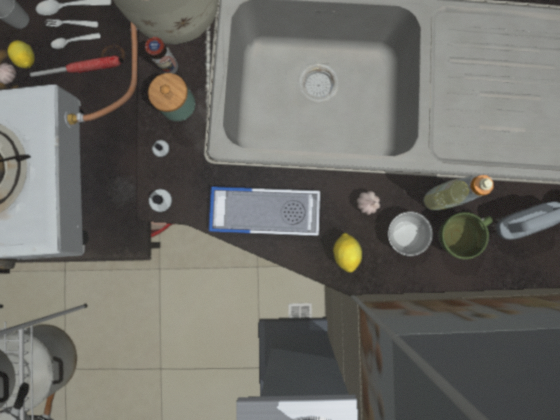

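View pics/scene0.png

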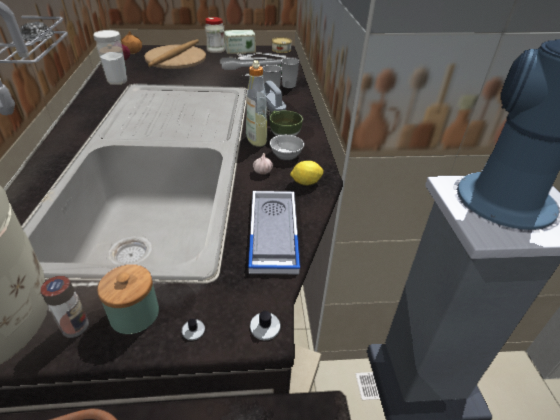

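The top view shows the tray at (265,211): blue end on the left, drain holes on the right near (293,211). There are two knobbed discs, at top (160,148), the smaller, and (160,200), the larger. In the scene view they are at (193,329) and (265,325). I'll measure both in enlarged crops.

```bash
python3 - <<'E'
from h import *
im=cv2.imread('pics/top0.png')
c=cv2.resize(im[130:250,140:340],None,fx=4,fy=4,interpolation=cv2.INTER_CUBIC); cv2.imwrite('pics/topc.png',c)
im=cv2.imread('pics/scene0.png')
c=cv2.resize(im[300:350,170:300],None,fx=6,fy=6,interpolation=cv2.INTER_CUBIC); cv2.imwrite('pics/scc.png',c)
for uv in [(160,148),(160,200)]: print(px2w('top',uv,6), px2w('top',(uv[0]+1,uv[1]),6))
for uv in [(210,187),(210,233),(320,191),(320,235)]: print(px2w('top',uv,19))
E
```

```text
[707.52033451 319.15484309] [707.43441633 316.86583819]
[590.04446988 319.07162137] [589.97707583 316.80960191]
[613.89027824 203.92498229]
[513.79343259 205.1839726 ]
[597.9366551  -35.00150483]
[503.09812914 -31.76570467]
```

View pics/topc.png

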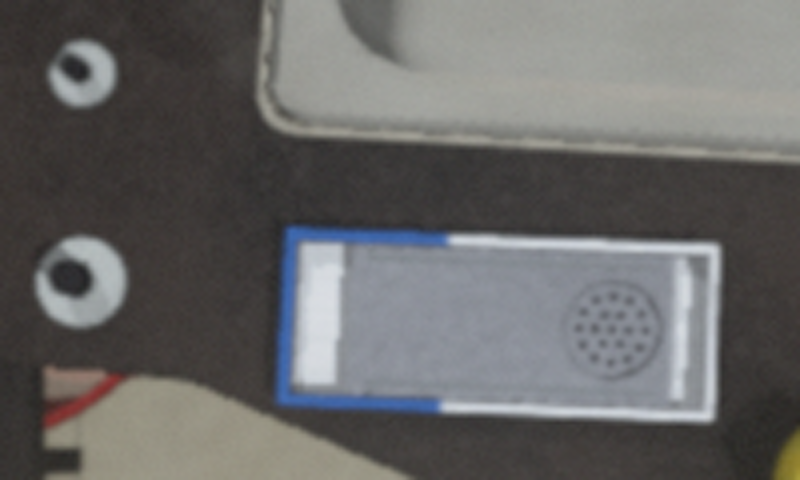

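View pics/wrist0.png

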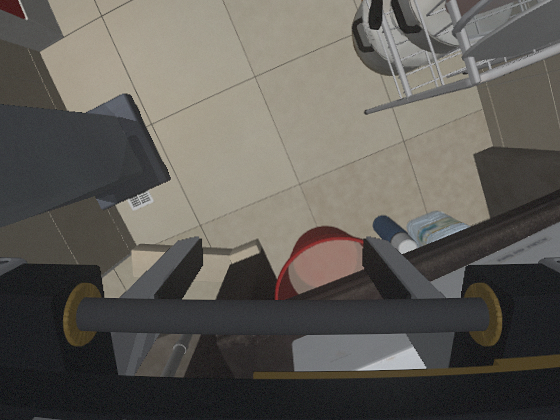

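The top crop shows the small disc at about 40 mm across and the large one at about 52 mm, so the large disc at top (160,200) is the 50 mm cover. The seat ring is visible at crop (612,329). The wrist view shows only floor for now. Next I'll compute poses.

```bash
python3 - <<'E'
from h import *
f=lambda x,y,z:px2w('top',(140+(x+.5)/4-.5,130+(y+.5)/4-.5),z)
BL,BR,PL,PR=[f(*p,19) for p in [(288,227),(277,406),(720,242),(716,421)]]
n=np.linalg.norm
print('corners',BL,BR,PL,PR,'len',n(PL-BL),n(PR-BR),'wid',n(BL-BR),n(PL-PR))
c=(BL+BR+PL+PR)/4; d=(PL+PR-BL-BR); yaw=np.arctan2(d[1],d[0]); print('tray',c,yaw)
w=(BL+PL-BR-PR); print('w dir',np.arctan2(w[1],w[0]))
u=d/n(d); v=np.array([-u[1],u[0]])
seat=f(612,329,15); print('seat',seat,(seat-c)@u,(seat-c)@v)
print('landing',c-42*u, 'cover',f(81.5,282,6),'dia',f(36,282,6)-f(128,282,6),f(81,236,6)-f(81,328,6))
print('knob top',f(71,279,32))
# cover from scene: knob top px
print('scene disc', px2w('scene',(265,326.5),6),px2w('scene',(264.5,314),32))
s=env.read_state(); Rm=R.from_quat(s['tool_rot']).as_matrix(); print(np.round(Rm,3).tolist(), s['eef_pos'])
E
```

```text
corners [615.15230901 200.33771895] [517.90379976 207.58022675] [599.8634087 -34.2576288] [503.44808733 -28.83054617] len 235.0930191633942 236.85231932925066 wid 97.51782643210925 96.5679419917919
tray [559.0919012   86.20744268] -1.6338637998455714
w dir -0.06532743893887696
seat [554.69319365  25.46019863] 60.90370432981164 -0.5613265755899692
landing [561.73897946 128.12394274] cover [589.7654449  319.07208983] dia [ 1.54947013 52.03572067] [51.34305458 -0.08508347]
knob top [588.87293869 316.15642271]
scene disc [590.55508446 323.30672242] [591.30247986 317.54231441]
[[-0.922, 0.387, -0.001], [0.387, 0.922, -0.001], [0.0, -0.001, -1.0]] [251.69763177 599.10782404 403.81520599]
```

View pics/scc.png

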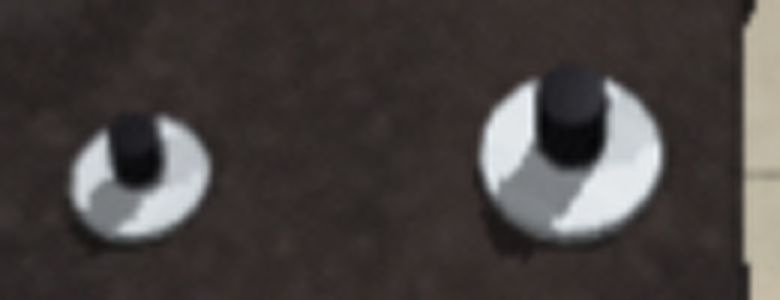

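```bash
python3 -m jog '[[[-0.1,-0.03,0],[0,0,-0.06]],[[-0.3,-0.09,0],[0,0,-0.2]],[[-0.5,-0.15,0],[0,0,-0.34]],[[-0.7,-0.21,0],[0,0,-0.48]],[[-0.85,-0.26,0],[0,0,-0.58]],[[-0.93,-0.28,0],[0,0,-0.64]],[[-0.93,-0.28,0],[0,0,-0.64]],[[-0.93,-0.28,0],[0,0,-0.64]]]' 1 20
cat > to.py <<'E'
import sys; from h import *
# tool-axis units from current pose to target TCP (x,y,z) and yaw of tool y (deg)
t=np.array([float(a) for a in sys.argv[1:4]]); s=env.read_state(); M=R.from_quat(s['tool_rot']).as_matrix()
print('t',round(s['t'],2),'pos',np.round(s['eef_pos'],1),'F',np.round(s['force'],2),'units',np.round(M.T@(t-s['eef_pos'])/150,3),'yaw y',np.degrees(np.arctan2(M[1,1],M[0,1])),'tilt',np.round(M[:2,2],4),'j',np.round(s['joints'],2),'gap',s['finger_gap'])
E
python3 to.py 590 318.5 330
```

```text
t: 1.15
eef_pos: [363.8, 506.7, 404.4]
tool_rot: [0.031, 1.0, -0.0, -0.0]
force: [0.7, 0.2, -0.1]
finger_gap: 1.0
gripper_force: 0.0
t 1.15 pos [363.8 506.7 404.4] F [ 0.71  0.22 -0.11] units [-1.584 -1.158  0.496] yaw y 86.40004863044379 tilt [-0.0005 -0.0002] j [ 0.77  0.19  1.63  0.    1.33 -0.74] gap 0.9996886306216428
```

```bash
python3 -m jog '[[[-0.1,-0.07,0],[0,0,0]],[[-0.25,-0.18,0],[0,0,0]],[[-0.4,-0.29,0],[0,0,0]],[[-0.55,-0.4,0],[0,0,0]],[[-0.67,-0.49,0],[0,0,0]],[[-0.77,-0.56,0],[0,0,0]],[[-0.8,-0.58,0],[0,0,0]],[[-0.8,-0.58,0],[0,0,0]]]' >/dev/null
python3 -m jog '[[[-0.1,-0.07,0],[0,0,0]],[[-0.25,-0.18,0],[0,0,0]],[[-0.4,-0.29,0.05],[0,0,0]],[[-0.55,-0.4,0.15],[0,0,0]],[[-0.67,-0.49,0.25],[0,0,0]],[[-0.77,-0.56,0.3],[0,0,0]],[[-0.78,-0.58,0.3],[0,0,0]],[[-0.78,-0.58,0.3],[0,0,0]]]' >/dev/null
python3 to.py 590 318.5 213
python3 - <<'E'
from h import *
s=env.read_state(); im=env.get_image('wrist'); cv2.imwrite('pics/w1.png',im)
print(w2px('wrist',[[590,318.5,32],[590,318.5,6]],s))
E
```

```text
t 3.15 pos [589.8 318.2 360.2] F [-0.2   0.36  0.59] units [-0.001  0.002  0.981] yaw y 86.41464420516077 tilt [0.0006 0.0004] j [ 0.33  0.33  1.54  0.    1.27 -1.18] gap 0.9978024545646133
[[282.35309115 205.91323247]
 [282.35264234 200.71938027]]
```

View pics/w1.png

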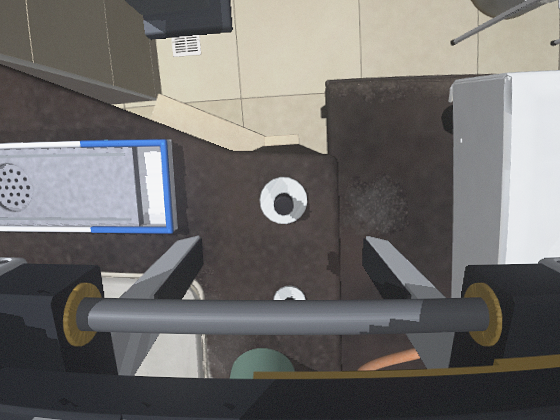

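The wrist view shows the knob at (283,204) and the disc at (283,200), within 1 px of prediction. Descending and gripping.

```bash
python3 -m jog '[[[0,0.003,0.1],[0,0,0]],[[0,0.006,0.3],[0,0,0]],[[0,0.006,0.5],[0,0,0]],[[0,0.006,0.7],[0,0,0]],[[0,0.006,0.85],[0,0,0]],[[0,0.006,0.94],[0,0,0]],[[0,0.006,0.98],[0,0,0]],[[0,0.006,0.98],[0,0,0]]]' 0.6
python3 -m jog '[[[0,0,0],[0,0,0]],[[0,0,0],[0,0,0]],[[0,0,0],[0,0,0]],[[0,0,0],[0,0,0]],[[0,0,0],[0,0,0]],[[0,0,0],[0,0,0]],[[0,0,0],[0,0,0]],[[0,0,0],[0,0,0]]]' 0 15
python3 to.py 561.7 128.1 280
```

```text
t: 4.2
eef_pos: [590.0, 319.0, 213.0]
tool_rot: [0.031, 1.0, 0.0, 0.0]
force: [0.5, 0.7, -0.2]
finger_gap: 0.599
gripper_force: 0.0
t: 5.2
eef_pos: [589.9, 318.9, 212.8]
tool_rot: [0.031, 1.0, 0.0, 0.0]
force: [-0.5, -0.3, 2.0]
finger_gap: 0.21
gripper_force: 15.0
t 5.2 pos [589.9 318.9 212.8] F [-0.55 -0.29  2.02] units [ 0.108 -1.281 -0.448] yaw y 86.41224889596324 tilt [0.0002 0.0001] j [ 0.33  0.51  1.59 -0.    1.04 -1.18] gap 0.209865138430619
```

```bash
python3 -m jog '[[[0,0,-0.05],[0,0,0]],[[0,0,-0.15],[0,0,0]],[[0,0,-0.3],[0,0,0]],[[0,-0.05,-0.37],[0,0,0]],[[0,-0.2,-0.37],[0,0,0]],[[0,-0.35,-0.37],[0,0,0]],[[0,-0.45,-0.37],[0,0,0]],[[0,-0.48,-0.37],[0,0,0]]]' >/dev/null
python3 -m jog '[[[0.02,-0.05,0],[0,0,0]],[[0.04,-0.2,0],[0,0,0]],[[0.06,-0.35,0],[0,0,0]],[[0.08,-0.5,0],[0,0,0]],[[0.1,-0.65,0],[0,0,0]],[[0.11,-0.76,0],[0,0,0]],[[0.11,-0.8,0],[0,0,0]],[[0.11,-0.8,0],[0,0,0]]]'
python3 to.py 561.7 128.1 228.5
python3 - <<'E'
from h import *
s=env.read_state(); im=env.get_image('wrist'); cv2.imwrite('pics/w2.png',im)
c=np.array([559.09,86.21]);a=-1.6339;u=np.array([np.cos(a),np.sin(a)]);v=np.array([-u[1],u[0]])
P=[[*(c+x*u+y*v),19] for x,y in [(118,48),(118,-48),(-118,48),(-118,-48)]]
print(w2px('wrist',P,s)); print(w2px('wrist',[[554.7,25.5,15]],s)); im=env.get_image('top'); cv2.imwrite('pics/top2.png',im)
E
```

```text
t: 7.2
eef_pos: [561.4, 128.0, 268.3]
tool_rot: [0.032, 0.999, 0.0, 0.0]
force: [0.3, -0.4, -2.3]
finger_gap: 0.203
gripper_force: 15.0
t 7.2 pos [561.4 128.  268.3] F [ 0.27 -0.36 -2.33] units [-0.002  0.001  0.265] yaw y 86.37088486792466 tilt [0.0003 0.0002] j [ 0.03  0.24  1.84  0.    1.07 -1.48] gap 0.203128268981362
[[ 82.54631324 285.43599297]
 [ 64.31026142 164.87575568]
 [379.50076283 287.62598811]
 [389.07991397 163.6210979 ]]
[[146.95202292 226.10066505]]
```

View pics/w2.png

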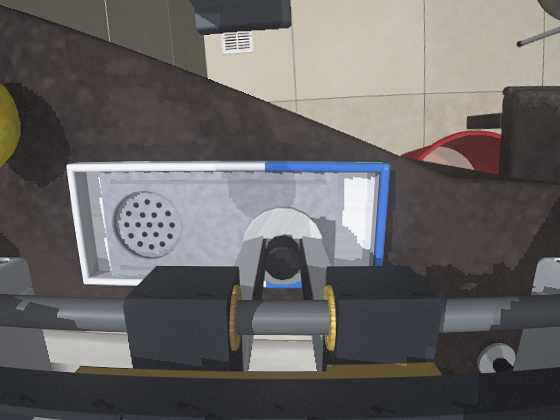

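The wrist view shows the tray corners at (67,165), (83,284) and (390,164), and the seat at (147,224). All are within 2–3 px of prediction, so the tray pose is good. Lowering.

```bash
python3 -m jog '[[[0,0,0.03],[0,0,0]],[[0,0,0.09],[0,0,0]],[[0,0,0.15],[0,0,0]],[[0,0,0.21],[0,0,0]],[[0,0,0.24],[0,0,0]],[[0,0,0.255],[0,0,0]],[[0,0,0.262],[0,0,0]],[[0,0,0.266],[0,0,0]]]'
python3 -m jog '[[[0,0,0],[0,0,0]],[[0,0,0],[0,0,0]],[[0,0,0],[0,0,0]],[[0,0,0],[0,0,0]],[[0,0,0],[0,0,0]],[[0,0,0],[0,0,0]],[[0,0,0],[0,0,0]],[[0,0,0],[0,0,0]]]' 0.26 3
python3 to.py 556 45 228.5
python3 - <<'E'
from h import *
im=env.get_image('scene'); c=cv2.resize(im[160:300,220:340],None,fx=4,fy=4,interpolation=cv2.INTER_CUBIC); cv2.imwrite('pics/sc3.png',c)
E
```

```text
t: 8.3
eef_pos: [561.5, 128.3, 228.5]
tool_rot: [0.031, 1.0, 0.0, 0.0]
force: [0.2, -0.1, -0.8]
finger_gap: 0.208
gripper_force: 15.0
t: 9.3
eef_pos: [561.3, 128.3, 228.2]
tool_rot: [0.031, 1.0, -0.0, -0.0]
force: [0.6, 0.5, -1.0]
finger_gap: 0.261
gripper_force: 0.0
t 9.3 pos [561.3 128.3 228.2] F [ 0.63  0.53 -0.99] units [ 0.001 -0.556 -0.002] yaw y 86.40971008285909 tilt [-0. -0.] j [ 0.03  0.3   1.85 -0.    0.99 -1.48] gap 0.2613234215867906
```

View pics/sc3.png

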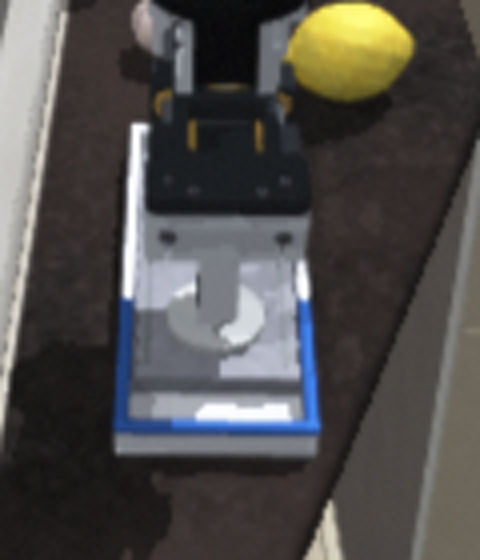

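The cover lies flat in the middle of the blue end with the fingers around its knob. Now the slide, with a loose hold.

```bash
python3 -m jog '[[[0,-0.01,0],[0,0,0]],[[0,-0.02,0],[0,0,0]],[[0,-0.04,0],[0,0,0]],[[0,-0.07,0],[0,0,0]],[[0,-0.11,0],[0,0,0]],[[0,-0.15,0],[0,0,0]],[[0,-0.19,0],[0,0,0]],[[0,-0.23,0],[0,0,0]]]'
python3 -m jog '[[[0,-0.04,0],[0,0,0]],[[0,-0.08,0],[0,0,0]],[[0,-0.12,0],[0,0,0]],[[0,-0.16,0],[0,0,0]],[[0,-0.2,0],[0,0,0]],[[0,-0.24,0],[0,0,0]],[[0,-0.26,0],[0,0,0]],[[0,-0.27,0],[0,0,0]]]'
python3 to.py 555.1 25.5 228.5
python3 - <<'E'
from h import *
s=env.read_state(); im=env.get_image('wrist'); cv2.imwrite('pics/w4.png',im)
c=np.array([559.09,86.21]);a=-1.6339;u=np.array([np.cos(a),np.sin(a)]);v=np.array([-u[1],u[0]])
d=s['eef_pos'][:2]-c; print('tray xy of tcp',d@u,d@v)
E
```

```text
t: 10.35
eef_pos: [559.1, 93.4, 228.2]
tool_rot: [0.031, 1.0, 0.0, -0.0]
force: [-1.1, 1.1, 0.5]
finger_gap: 0.259
gripper_force: 0.5
t: 11.35
eef_pos: [556.7, 53.3, 228.3]
tool_rot: [0.031, 1.0, 0.0, 0.0]
force: [1.0, 0.7, -0.2]
finger_gap: 0.261
gripper_force: 0.6
t 11.35 pos [556.7  53.3 228.3] F [ 1.04  0.68 -0.17] units [-0.001 -0.186 -0.001] yaw y 86.3978520694855 tilt [0.0001 0.0001] j [-0.11  0.27  1.89  0.    0.99 -1.62] gap 0.2609472741532258
tray xy of tcp 33.01313115191484 -0.3457673504894161
```

View pics/w4.png

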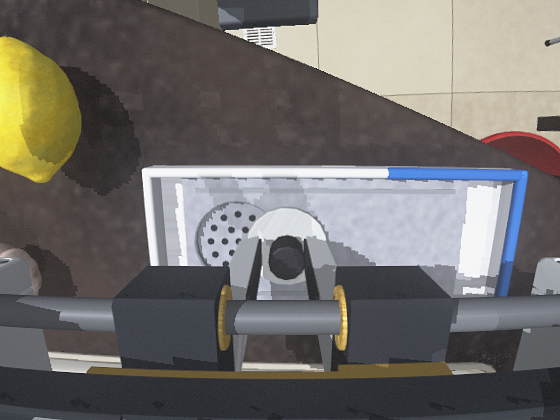

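The cover, with its knob at (287,258), is flat and being pushed by the rear pad. Its front edge now overlaps the seat ring at (238,235). I'll go slower from here.

```bash
python3 -m jog '[[[0,-0.01,0],[0,0,0]],[[0,-0.025,0],[0,0,0]],[[0,-0.04,0],[0,0,0]],[[0,-0.055,0],[0,0,0]],[[0,-0.07,0],[0,0,0]],[[0,-0.085,0],[0,0,0]],[[0,-0.1,0],[0,0,0]],[[0,-0.11,0],[0,0,0]]]'
python3 -m jog '[[[0,-0.008,0],[0,0,0]],[[0,-0.016,0],[0,0,0]],[[0,-0.024,0],[0,0,0]],[[0,-0.032,0],[0,0,0]],[[0,-0.04,0],[0,0,0]],[[0,-0.046,0],[0,0,0]],[[0,-0.052,0],[0,0,0]],[[0,-0.058,0],[0,0,0]]]'
python3 - <<'E'
from h import *
s=env.read_state(); c=np.array([559.09,86.21]);a=-1.6339;u=np.array([np.cos(a),np.sin(a)]);v=np.array([-u[1],u[0]])
d=s['eef_pos'][:2]-c; print('tray xy of tcp',d@u,d@v,s['force'],s['gripper_force'],s['torque'])
E
```

```text
t: 12.4
eef_pos: [555.7, 36.8, 228.3]
tool_rot: [0.031, 1.0, -0.0, 0.0]
force: [-0.0, 2.1, 2.6]
finger_gap: 0.26
gripper_force: 1.2
t: 13.4
eef_pos: [555.0, 28.2, 228.2]
tool_rot: [0.031, 1.0, -0.0, -0.0]
force: [-0.2, -0.5, -1.0]
finger_gap: 0.26
gripper_force: 0.3
tray xy of tcp 58.10455764430112 -0.3978520151829801 [-0.22750437 -0.47191483 -0.96627438] 0.28545049019157887 [ 0.09245152 -0.00887726  0.04370418]
```

```bash
python3 -m jog '[[[0,-0.004,0],[0,0,0]],[[0,-0.008,0],[0,0,0]],[[0,-0.012,0],[0,0,0]],[[0,-0.015,0],[0,0,0]],[[0,-0.018,0],[0,0,0]],[[0,-0.02,0],[0,0,0]],[[0,-0.022,0],[0,0,0]],[[0,-0.024,0],[0,0,0]]]'
python3 - <<'E'
from h import *
s=env.read_state(); im=env.get_image('wrist'); cv2.imwrite('pics/w5.png',im)
i2=env.get_image('scene'); a=cv2.resize(im[150:310,180:400],None,fx=3.5,fy=3.5,interpolation=cv2.INTER_CUBIC)
cv2.imwrite('pics/w5c.png',a); print(s['gripper_force'],s['force'])
E
```

```text
t: 14.4
eef_pos: [554.8, 24.7, 228.3]
tool_rot: [0.031, 1.0, 0.0, -0.0]
force: [-1.2, 0.1, -0.6]
finger_gap: 0.265
gripper_force: 0.3
0.31680489890277386 [-1.18067017  0.07905699 -0.60050351]
```

View pics/w5c.png

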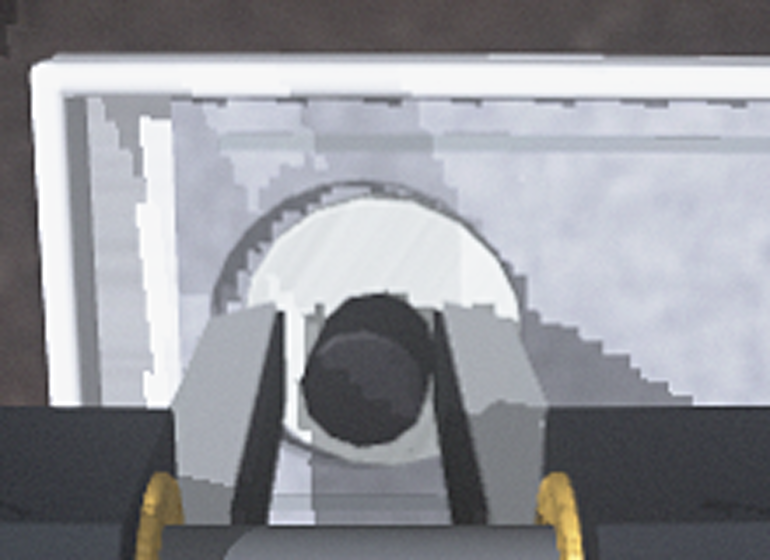

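The crop shows the disc centre at about (382,330) and the seat ring centre at about (366,330). The cover is still about 3 mm short and has not dropped yet, so I'll creep on.

```bash
python3 -m jog '[[[0,-0.003,0],[0,0,0]],[[0,-0.006,0],[0,0,0]],[[0,-0.009,0],[0,0,0]],[[0,-0.012,0],[0,0,0]],[[0,-0.014,0],[0,0,0]],[[0,-0.016,0],[0,0,0]],[[0,-0.016,0],[0,0,0]],[[0,-0.016,0],[0,0,0]]]'
python3 - <<'E'
from h import *
s=env.read_state(); im=env.get_image('wrist'); a=cv2.resize(im[150:310,180:400],None,fx=3.5,fy=3.5,interpolation=cv2.INTER_CUBIC)
cv2.imwrite('pics/w6c.png',a); print(s['gripper_force'],s['force'])
E
```

```text
t: 15.5
eef_pos: [554.7, 22.3, 228.3]
tool_rot: [0.031, 1.0, -0.0, 0.0]
force: [0.7, 0.9, -0.6]
finger_gap: 0.264
gripper_force: 0.4
0.38411873392760754 [ 0.71272376  0.89575618 -0.60363492]
```

View pics/w6c.png

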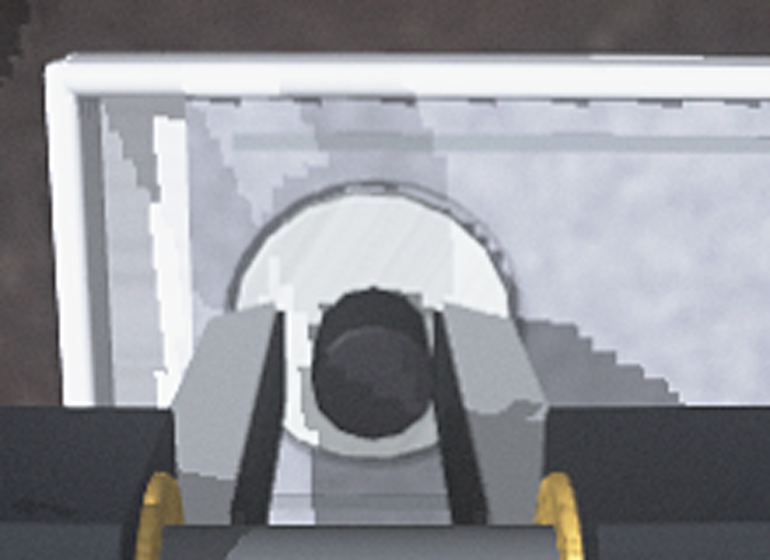

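The disc, centred at (374,325), now sits inside the ring with the knob upright and smaller, so it has dropped in. The pad force is only 0.4 N. Releasing and retreating upwards.

```bash
python3 -m jog '[[[0,0.005,0],[0,0,0]],[[0,0.005,0],[0,0,0]],[[0,0.005,0],[0,0,0]],[[0,0.005,0],[0,0,0]],[[0,0.005,-0.05],[0,0,0]],[[0,0.005,-0.15],[0,0,0]],[[0,0.005,-0.3],[0,0,0]],[[0,0.005,-0.4],[0,0,0]]]' 0.42
python3 -m jog '[[[0,0,-0.2],[0,0,0]],[[0.1,0,-0.4],[0,0,0]],[[0.3,0,-0.5],[0,0,0]],[[0.3,0,-0.5],[0,0,0]],[[0.3,0,-0.5],[0,0,0]],[[0.3,0,-0.5],[0,0,0]],[[0.3,0,-0.5],[0,0,0]],[[0.3,0,-0.5],[0,0,0]]]'
python3 - <<'E'
from h import *
s=env.read_state(); im=env.get_image('wrist')
c=np.array([559.09,86.21]);a=-1.6339;u=np.array([np.cos(a),np.sin(a)])
q=w2px('wrist',[[*(c+60*u),10]],s)[0]; print(q,s['force'])
x,y=(int(min(max(q[0]-90,0),380)),int(min(max(q[1]-70,0),280)))
cv2.imwrite('pics/w7c.png',cv2.resize(im[y:y+140,x:x+180],None,fx=4,fy=4,interpolation=cv2.INTER_CUBIC)); print(x,y)
E
```

```text
t: 16.55
eef_pos: [555.1, 23.0, 290.5]
tool_rot: [0.031, 1.0, -0.0, 0.001]
force: [0.5, 0.8, 0.4]
finger_gap: 0.42
gripper_force: 0.0
t: 17.55
eef_pos: [510.0, 25.8, 362.8]
tool_rot: [0.031, 1.0, 0.0, -0.0]
force: [0.1, 0.4, -0.5]
finger_gap: 0.425
gripper_force: 0.0
[285.19065705 242.17843954] [ 0.12578079  0.40985898 -0.52385105]
195 172
```

View pics/w7c.png

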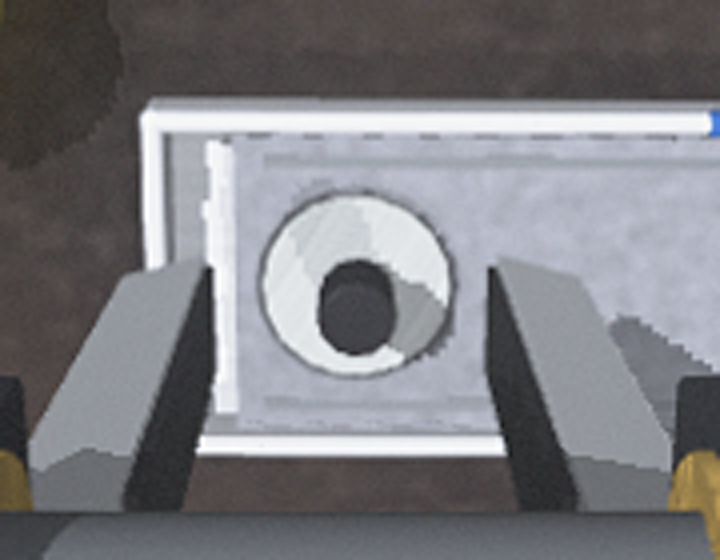

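The disc, centred at (357,284), fills the seat concentrically with an even dark ring around it. It is flat and released, and the arm is clear.

```bash
python3 -c "from bench import env; print(env.sign_off())"
```

```text
the job is handed in; nothing more can be done
None
```

The 50 mm drain cover was slid along the board and dropped into the drain seat, where the last picture shows it flat and released; I handed the job in at about 17.6 s, and the hand-in call returned no verdict.

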